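Fit the stirrer's drill chuck on its taper arbor

ROBOT

A 7-joint arm with a two-finger parallel gripper is mounted at the origin on the work surface. World frame = base frame: x ahead of the robot, y to its left, z up, the work surface at z = 0. Lengths are in m, angles in rad, forces in N, time in s.
With the tool pointing down it reaches from about 0.425 to 0.875 m from the base axis. Payload 4.7 kg.
Tool frame: the origin (TCP) lies between the finger pads; the fingertips stand 8 mm ahead of it and the grasp point (between the pads) lies 11 mm behind it; z points along the fingers, y is the direction in which the jaws open and shut (so a half turn about z gives the same grasp; the last joint's range is limited). The gripper opens to 87 mm and grips with 3 to 60 N. Pads are 19 mm wide; open, the fingers measure 117 mm over their backs; the gripper's body (75 mm by 190 mm) begins 51 mm behind the grasp point.
Start: joints at [1.312, 0.321, -0.07, 1.45, 0.023, 1.371, -0.057], TCP at [0.175, -0.626, 0.231] pointing down, gripper open.
Joint ranges: [-2.86, 2.86], [-0.3, 2.09], [-1.38, 1.24], [0.06, 2.45], [-1.56, 4.7], [0.09, 2.05], [-2.69, 2.69]. Speed limits (rad/s): [2.57, 2.57, 3.14, 3.14, 3.14, 3.14, 3.14].

INTERFACE

Orientations are given as a rotation vector (axis times angle).
In Python, from bench import ctrl, optics, ticket gives the robot as it stands.
- The arm moves only by the tool play_rows, never from a script. Its argument "motion" is a list of rows, each a list of 5 numbers: the closure, from 0 (fully open) to 1 (shut), then the shift along the tool's x, y, z in cm, then the turn about the tool's z in rad. In form: [[jaw, tx, ty, tz, spin], ...]. A call has 1 to 20 rows; each row shifts and turns the commanded pose from where the row before left it, along the tool's axes as they then stand; what a row does not reach is not made up. A row lasts 1/8 s, in which the tool goes at most 62.5 mm and 10.7 degrees, less where a joint would pass 70% of its speed; a pose out of reach is approached as far as the arm can. A call is refused whole if a number of a shift passes 6.25 or a number of a turn 0.188, either way. A call with a gripper value outside its range is refused whole. The fingers move at their own pace and stop on an object; "force" is the grip in N (left out, the last holds). Time passes only in rows, so rows that do not move let the fingers close. It gives the time, the measured TCP pose, the force and the opening at its end, in the units of the state.
- ctrl.get_state(): the state, without advancing time (a new reading comes with each control period).
- optics.get_image(name): name is "side" or "top" or "wrist"; returns the picture (420x560x3 uint8, red, green, blue); there is no depth.
- optics.calibration(name): a dict with "K" (3x3 intrinsics, pixels), "pose" (4x4, takes a point from camera to world coordinates); the wrist camera has in their place "hand_eye" (4x4, takes a point from camera to tool coordinates, whose origin is the TCP and whose axes are the flange's). Camera axes: x right, y down, z forward; pixel columns grow to the right and rows downward; lengths in m; the calibration is good to about 2 mm. A picture is of the moment at which its call begins: read the wrist's pose just before it. calibration takes no time and is no camera call.
- ticket.close_job(): hands the job in, once; it reports no verdict.
The state is a dict: "time": time; "joint_positions": joint angles; "qd": joint speeds; "joint_torque": joint torques, N m; "position": TCP position; "tool_rot": TCP orientation; "ft_force": force on the tool from outside, world axes, zero at the start; "torque": the same for the moment, N m; "grip_width": opening from 0.0 (shut) to 1.0 (fully open).
Only numpy, scipy, OpenCV 4.12 (cv2) and the standard library are available. Lean on these libraries where they do the work, as an engineer would, in place of code of your own. Each camera call takes 0.05 s, during which the arm holds its last target.

TASK

Refit the arbor of the laboratory stirrer's drill chuck: take the slim arbor out of the tool stand, set (do not drop) its tapered end into the socket of the chuck that stands nose-down on the grey board, and press or tap it home firmly enough that friction alone holds it, but with gentle knocks, no hammering. Then lift the chuck by its arbor alone, never gripping the chuck itself, and stand it upright in the large round recess of the tool stand, fully down and let go, leaving the other things where they are.

Things in the scene. Friction and masses are not known exactly. Their poses are not given: they have to be found in the camera images.
- arbor: Bright steel arbor, 100 mm long, 160 g. Origin: centre of its small tapered tip; z runs along it to the other end. Tapered shank z 0 to 36 mm (12.8 mm across at the tip, 18.8 mm at 36), collar 25 mm across z 36 to 42, plain round shank 16 mm across z 42 to 100, where it is gripped. Starts upright, taper down, in a small hole of the stand, collar on the stand's top, 64 mm standing out.
- chuck: Plain steel drill chuck, loose, upright on the board on its flat nose; 500 to 660 g, 72 mm tall, 39 mm across at the nose, toothed sleeve 44 mm across (z 11 to 35 mm), 37 mm above. Origin: centre of its underside; z up to the socket, which matches the arbor's 1:6 taper: 36 mm deep, 17 mm across at the mouth plus a countersink to 22 mm. The collar never reaches the chuck.
- socket (a point): Centre of the socket's mouth, in the chuck's top face, 72 mm above its underside. The arbor enters freely and binds with its tip 23.5 to 32.5 mm below this point (the fit differs each time, feel for it); pushed harder it goes about 0.1 mm deeper per newton and stays there by friction. Driven in with 14 to 20 N it carries the chuck; under 8 N it falls off; over 26 N is hammering.
- arbor_top (a point): Centre of the arbor's upper flat end, 100 mm above its tapered tip: the face to tap on.
- board: Fixed grey plastic work board, 170 x 170 x 15 mm, on which the chuck stands. Origin: centre of its underside.
- stand: Fixed white plastic tool stand, a block 90 mm (x) x 270 mm (y) x 50 mm high. Origin: centre of its underside, z up. On its long centre line (y): two holes 20.5 mm across at y = -95 mm and y = -5 mm, which hold the arbor and the stub in either order, and an empty round recess 50 mm across at y = +85 mm; all are 38 mm deep.
- recess (a point): Centre of the floor of the stand's large round recess, 50 mm across, 12 mm above the bench; the rim is 38 mm higher. The chuck stands in it on its nose, with its upper half above the rim.
- stub: Bystander: thick short steel mandrel standing in the stand's other small hole, 32 mm collar and a 25 mm thick head, 40 mm of it above the stand. Not to be moved.
- chuck_key: Bystander: dark T-handled chuck key, 64 x 75 mm, lying on the bench. Not to be moved.
- mortar: Bystander: white porcelain bowl, 92 mm across, 55 mm high. Not to be moved.
- funnel: Bystander: small aluminium powder funnel standing on its wide mouth, 64 mm across, 62 mm high. Not to be moved.

How it is judged:
By the outcome, as a careful person would: the job done as asked, in the order asked, and still so for the second after the job is handed in, with the robot touching nothing.
It also fails if it takes over 62 s, if anything falls off the work surface, if the arm or the gripper's body presses on something with over 40 N, if the wrist force passes 120 N, or if a joint passes its speed limit or range.

## Working session

There is one attempt and no reset: what is moved stays moved. The work goes in short steps, Python scripts to look and compute and a tool call to move; the robot and the scene stay as the last step left them, time stands still between calls to the robot, and variables do not carry over. Pictures are saved under pics/ and viewed, and the job is handed in when it is done.

Besides the shell and the picture viewer there is one more tool, called after ">>>" by a JSON object that holds its "name" and its "arguments". play_rows: Moves the arm, as the interface text tells. Its arguments: {"type":"object","properties":{"motion":{"type":"array"},"force":{"type":"number"}},"required":["motion"]}

```bash
mkdir -p pics
cat > h.py <<'E'
import numpy as np,cv2
from bench import ctrl,optics,ticket
def snap(n,f):
    s=ctrl.get_state(); im=optics.get_image(n); cv2.imwrite('pics/'+f,im[:,:,::-1]); return s,im
E
python3 - <<'E'
from h import *
np.set_printoptions(precision=4,suppress=True)
for n in ['top','side','wrist']:
    s,im=snap(n,n+'0.png'); c=optics.calibration(n)
    for k in c: print(n,k,np.array(c[k]).tolist())
print(s)
E
```

```text
top K [[436.7681861567383, 0.0, 281.1646528174714], [0.0, 436.7681861567383, 207.34276013921186], [0.0, 0.0, 1.0]]
top pose [[0.002394864815864178, -0.9761619744052376, 0.2170301000962358, 0.3554481231246704], [-0.9999967262375594, -0.002142196055588817, 0.0013994678356793616, -0.0017999942727977601], [-0.0009011862612231985, -0.21703274112752624, -0.976163908952792, 1.2086432424518374], [0.0, 0.0, 0.0, 1.0]]
side K [[401.42726550669744, 0.0, 279.6105111044335], [0.0, 401.42726550669744, 210.75726473142316], [0.0, 0.0, 1.0]]
side pose [[0.739892196359947, -0.49336817492166574, 0.45732634052732896, 0.15207896271333313], [-0.6726197681849833, -0.5545918899027922, 0.48990864770978354, -0.4493202026962408], [0.011924144096462029, -0.670086322520102, -0.7421873989492496, 0.7874858551202648], [0.0, 0.0, 0.0, 1.0]]
wrist K [[335.0413609694764, 0.0, 277.3642892923292], [0.0, 335.0413609694764, 207.14436410952004], [0.0, 0.0, 1.0]]
wrist hand_eye [[0.0009823058357674315, -0.9616635769546724, -0.2742301949712829, 0.07575629908877272], [0.999998336329061, 0.0005231508212818389, 0.0017474702649105725, 0.0002691494523732185], [-0.0015370147538563868, -0.2742314552927162, 0.9616624909570318, -0.15350475195280033], [0.0, 0.0, 0.0, 1.0]]
{'time': 0.1, 'joint_positions': array([ 1.3121,  0.3217, -0.0701,  1.4516,  0.0226,  1.3708, -0.0569]), 'qd': array([ 0.0021, -0.0032,  0.0009, -0.0012, -0.0016, -0.0011,  0.0004]), 'joint_torque': array([ -0.0001, -49.2572,  -0.406 , -31.3397,  -0.0643,   0.0395,
         0.0001]), 'position': array([ 0.175 , -0.6255,  0.2296]), 'tool_rot': array([-3.1107, -0.427 ,  0.0005]), 'ft_force': array([ 0.3999, -0.0065, -0.2481]), 'torque': array([-0.002 ,  0.0119,  0.0046]), 'grip_width': 1.0000462794597063}
```

View pics/top0.png

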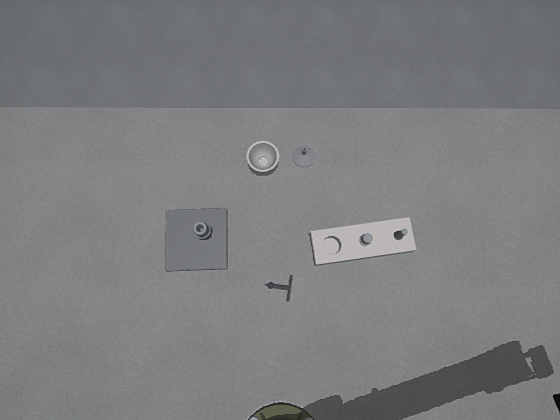

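View pics/side0.png

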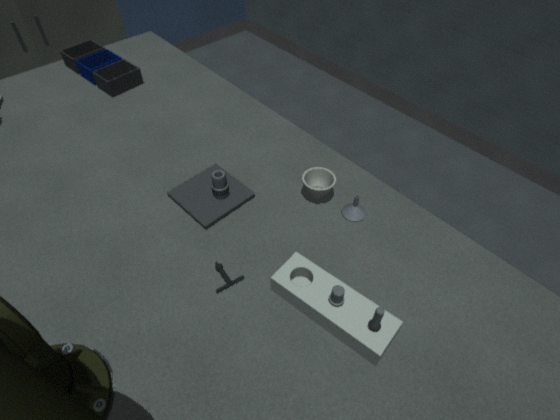

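View pics/wrist0.png

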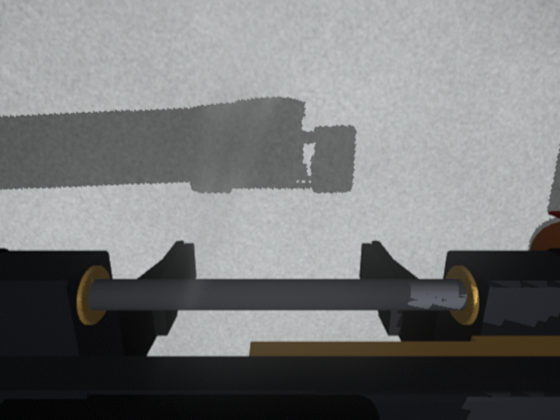

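The top view shows the board with the chuck (about 202,230), and the stand with its recess (331,245), the stub (366,239) and the arbor (402,234). The bowl (263,157), funnel (304,156) and key (282,287) are clear of the path. Next I'll zoom in and measure.

```bash
cat >> h.py <<'E'
def ray(n,uv,s=None):
    c=optics.calibration(n);K=np.array(c['K'])
    if n=='wrist':
        from scipy.spatial.transform import Rotation as R
        T=np.eye(4);T[:3,:3]=R.from_rotvec(s['tool_rot']).as_matrix();T[:3,3]=s['position'];P=T@np.array(c['hand_eye'])
    else: P=np.array(c['pose'])
    return P[:3,3],P[:3,:3]@np.linalg.solve(K,[uv[0],uv[1],1.])
def onz(n,uv,z,s=None):
    o,d=ray(n,uv,s); return o+d*(z-o[2])/d[2]
E
python3 - <<'E'
from h import *
im=cv2.imread('pics/top0.png')
a=cv2.resize(im[200:280,295:425],None,fx=6,fy=6,interpolation=cv2.INTER_CUBIC)
b=cv2.resize(im[200:280,160:235],None,fx=7,fy=7,interpolation=cv2.INTER_CUBIC)
cv2.imwrite('pics/a.png',a);cv2.imwrite('pics/b.png',b)
m=((im.min(2)>175)*255).astype(np.uint8); m[:200]=0
cs,_=cv2.findContours(m,0,2);c=max(cs,key=cv2.contourArea)
r=cv2.minAreaRect(c);print(r)
bx=cv2.boxPoints(r);W=np.array([onz('top',p,.05) for p in bx]);print(W, [np.linalg.norm(W[i]-W[i-1]) for i in range(4)])
E
```

```text
((363.1800537109375, 240.260009765625), (33.092594146728516, 100.69200134277344), 81.8698959350586)
[[ 0.54815318 -0.08040376  0.05      ]
 [ 0.58773288 -0.35038943  0.05      ]
 [ 0.4989151  -0.3573306   0.05      ]
 [ 0.46058496 -0.09167635  0.05      ]] [np.float64(0.08829080081215403), np.float64(0.27287142471931797), np.float64(0.08908859391668895), np.float64(0.26840524545958755)]
```

Run:
```python
from h import *
im=cv2.imread('pics/side0.png')
a=cv2.resize(im[245:370,260:410],None,fx=4,fy=4,interpolation=cv2.INTER_CUBIC)
cv2.imwrite('pics/c.png',cv2.convertScaleAbs(a,alpha=1.6))
a=cv2.resize(im[160:230,165:260],None,fx=6,fy=6,interpolation=cv2.INTER_CUBIC)
cv2.imwrite('pics/d.png',cv2.convertScaleAbs(a,alpha=1.8))
```

```text
(no output)
```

View pics/a.png

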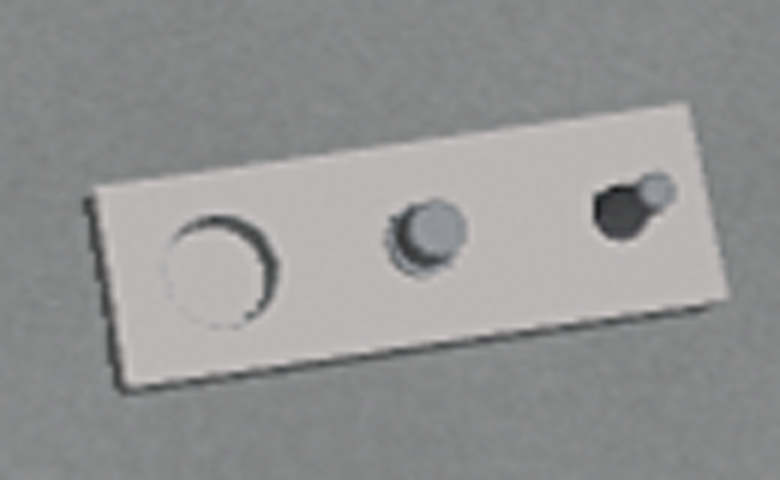

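View pics/b.png

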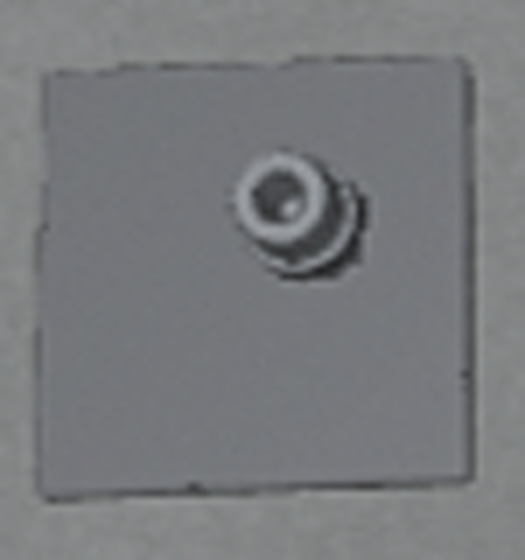

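View pics/c.png

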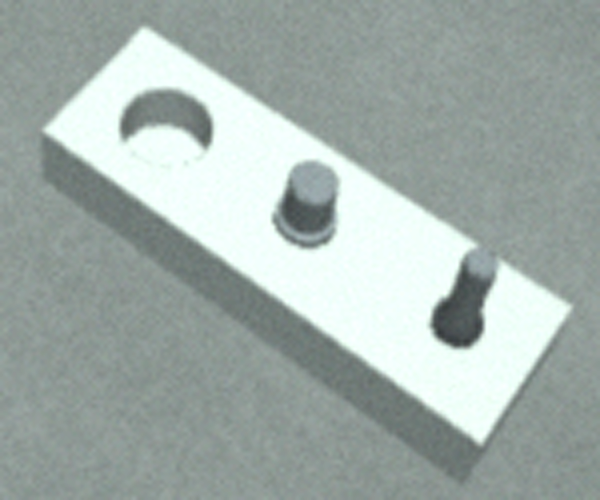

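View pics/d.png

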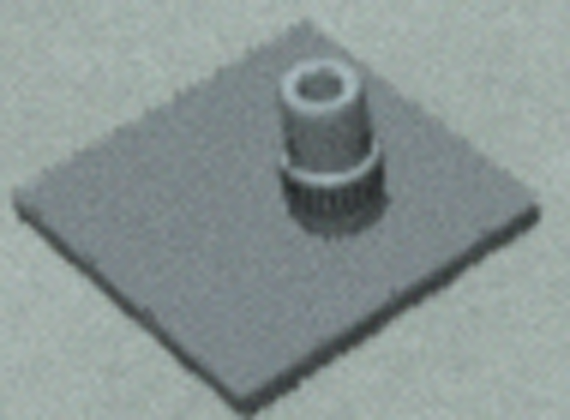

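Run:
```python
from h import *
np.set_printoptions(precision=4,suppress=True)
f=lambda x,y,u0,v0,k:(u0+(x+.5)/k-.5,v0+(y+.5)/k-.5)
A=lambda x,y:f(x,y,295,200,6);B=lambda x,y:f(x,y,160,200,7);C=lambda x,y:f(x,y,260,245,4);D=lambda x,y:f(x,y,165,160,6)
def tri(p,q):
    (o1,d1),(o2,d2)=ray('top',p),ray('side',q)
    t=np.linalg.lstsq(np.stack([d1,-d2],1),o2-o1,rcond=None)[0]
    a,b=o1+d1*t[0],o2+d2*t[1];return (a+b)/2,np.linalg.norm(a-b)
print('stand',*[onz('top',A(*p),.05) for p in [(97,187),(686,103),(727,296),(127,386)]])
print('standS',*[onz('side',C(*p),.05) for p in [(144,27),(572,308),(482,444),(43,130)]])
print('arbor',onz('top',A(657,189),.114),onz('side',C(482,263),.114),tri(A(657,189),C(482,263)))
print('mouth',onz('top',B(281,199),.087),onz('side',D(320,86),.087),tri(B(281,199),D(320,86)))
print('stub',onz('top',A(437,231),.09),onz('side',C(312,181),.09))
print('recess rim',onz('top',A(220,271),.05),onz('side',C(166,126),.05))
```

```text
stand [ 0.5488 -0.0797  0.05  ] [ 0.5877 -0.3456  0.05  ] [ 0.5005 -0.3585  0.05  ] [ 0.4602 -0.0919  0.05  ]
standS [ 0.5501 -0.0786  0.05  ] [ 0.5895 -0.345   0.05  ] [ 0.5013 -0.3581  0.05  ] [ 0.4621 -0.0918  0.05  ]
arbor [ 0.5378 -0.3121  0.114 ] [ 0.539  -0.3126  0.114 ] (array([ 0.5382, -0.3124,  0.1145]), np.float64(0.001109324438727955))
mouth [0.5493 0.2118 0.087 ] [0.5512 0.2118 0.087 ] (array([0.5498, 0.2112, 0.088 ]), np.float64(0.0016979973638654574))
stub [ 0.5233 -0.2232  0.09  ] [ 0.5254 -0.2228  0.09  ]
recess rim [ 0.5112 -0.1339  0.05  ] [ 0.5133 -0.1341  0.05  ]
```

Two views agree within about 2 mm, and the arbor and recess match the stand geometry (expected at about (0.538, -0.313) and (0.512, -0.135)). Next I'll move above the arbor.

```bash
cat >> h.py <<'E'
from scipy.spatial.transform import Rotation as Ro
np.set_printoptions(precision=4,suppress=True)
def go(t):
    s=ctrl.get_state();R=Ro.from_rotvec(s['tool_rot']).as_matrix()
    print('t',s['time'],'pos',s['position'],'zax',R[:,2],'yax',R[:,1],'F',s['ft_force'],'M',s['torque'],'w',s['grip_width'])
    if t is not None: print('tool cm',R.T@(np.array(t)-s['position'])*100)
E
python3 -c "
from h import *
go([.5385,-.3125,.2])"
```

```text
t 0.15 pos [ 0.175  -0.6256  0.2297] zax [-0.0005  0.0014 -1.    ] yax [ 0.2695 -0.963  -0.0015] F [ 0.3185 -0.2486 -0.1497] M [-0.0393 -0.0515  0.0329] w 0.9976586922083989
tool cm [ 43.4442 -20.3509   2.9962]
```

>>> {"name": "play_rows", "arguments": {"motion": [[0,2.2,-1.0,0.1,0],[0,4.1,-1.9,0.3,0],[0,4.1,-1.9,0.3,0],[0,4.1,-1.9,0.3,0],[0,4.1,-1.9,0.3,0],[0,4.1,-1.9,0.3,0],[0,4.1,-1.9,0.3,0],[0,4.1,-1.9,0.3,0],[0,4.1,-1.9,0.3,0],[0,4.1,-1.9,0.3,0],[0,2.5,-1.4,0.2,0],[0,1.8,-0.85,0,0],[0,0,0,0,0],[0,0,0,0,0],[0,0,0,0,0]], "force": 40}}

```text
time: 2.02
position: [0.5371, -0.3147, 0.2006]
tool_rot: [3.112, 0.423, -0.001]
ft_force: [-0.1, 0.2, -0.2]
grip_width: 1.003
```

```bash
python3 -c "
from h import *
go([.5385,-.3125,.2])
snap('wrist','w1.png')"
```

```text
t 2.025 pos [ 0.5371 -0.3147  0.2006] zax [-0.0005 -0.0008 -1.    ] yax [ 0.2668 -0.9638  0.0006] F [-0.1218  0.2097 -0.2419] M [-0.0234 -0.0115  0.016 ] w 1.0029813165938382
tool cm [ 0.194  -0.1743  0.0601]
```

View pics/w1.png

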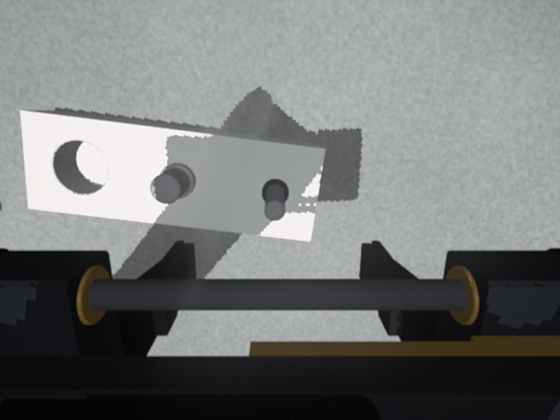

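The wrist view shows the arbor top at about (275,210), the stub at (167,184) and the recess at about (80,166).

```bash
python3 -c "
from h import *
im=cv2.imread('pics/w1.png')
cv2.imwrite('pics/w1z.png',cv2.resize(im[160:235,235:325],None,fx=8,fy=8,interpolation=cv2.INTER_CUBIC))
cv2.imwrite('pics/w1y.png',cv2.resize(im[100:230,10:150],None,fx=4,fy=4,interpolation=cv2.INTER_CUBIC))
s=ctrl.get_state()
print(onz('wrist',(275,210),.114,s),onz('wrist',(81,167),.05,s))
"
```

```text
[ 0.5418 -0.3122  0.114 ] [ 0.5156 -0.1357  0.05  ]
```

View pics/w1z.png

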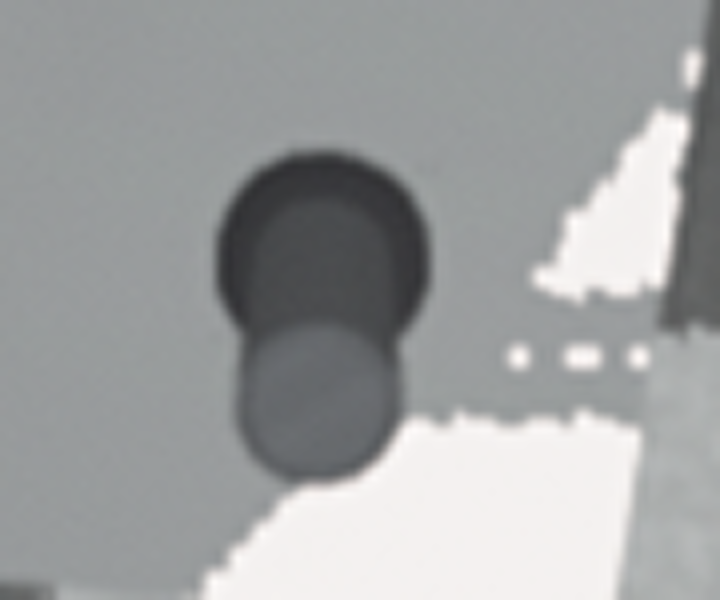

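View pics/w1y.png

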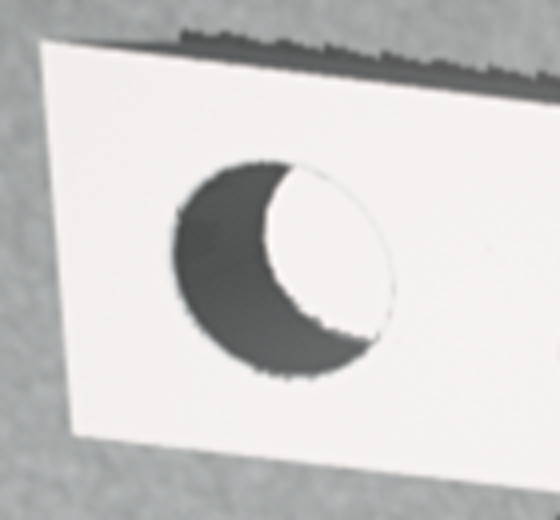

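Wrist gives (0.5418, -0.3122), about 3 mm more in x than the fixed cameras. I'll aim at the compromise x = 0.540. The y values agree, and y is the jaw axis. I'll centre first, then descend.

```bash
python3 -c "
from h import *
go([.540,-.3124,.072])"
```

```text
t 2.075 pos [ 0.5372 -0.3145  0.2006] zax [-0.0004 -0.0007 -1.    ] yax [ 0.267  -0.9637  0.0005] F [-0.5276 -1.085  -0.5479] M [-0.0177 -0.0189 -0.0378] w 1.0020551900970893
tool cm [ 0.3328 -0.1382 12.8612]
```

>>> {"name": "play_rows", "arguments": {"motion": [[0,0.33,-0.14,1.0,0],[0,0,0,2.0,0],[0,0,0,2.0,0],[0,0,0,2.0,0],[0,0,0,1.5,0],[0,0,0,1.5,0],[0,0,0,1.5,0],[0,0,0,1.35,0],[0,0,0,0,0],[0,0,0,0,0]]}}

```text
time: 3.32
position: [0.5414, -0.311, 0.0725]
tool_rot: [3.112, 0.427, 0.001]
ft_force: [0.9, 0.8, 0.2]
grip_width: 0.999
```

```bash
python3 -c "
from h import *
go([.540,-.3124,.072])
snap('wrist','w2.png')"
```

```text
t 3.325 pos [ 0.5414 -0.311   0.0725] zax [ 0.0008 -0.0005 -1.    ] yax [ 0.2694 -0.963   0.0007] F [0.8798 0.8476 0.2055] M [ 0.0055  0.0145 -0.0049] w 0.9993662830114184
tool cm [-0.1745  0.0933  0.0527]
```

View pics/w2.png

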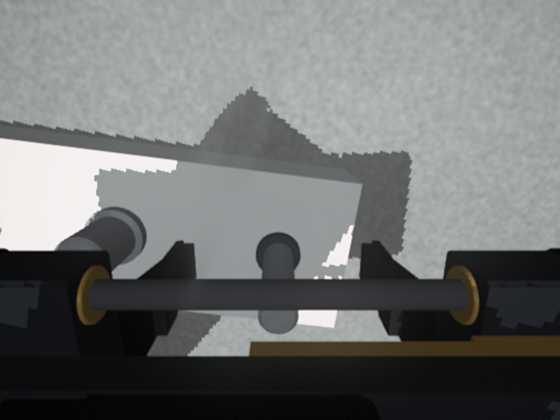

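The arbor stands centred between the fingers at column 278, with its top at about (278,317).

```bash
python3 -c "
from h import *
s=ctrl.get_state()
p=onz('wrist',(278,316),.114,s);R=Ro.from_rotvec(s['tool_rot']).as_matrix()
print(p,R.T@(p-s['position'])*1000)
p=onz('wrist',(278,251),.056,s);print('collar',p,R.T@(p-s['position'])*1000)
"
```

```text
[ 0.542  -0.3117  0.114 ] [  0.2543   0.7588 -41.2108]
collar [ 0.5439 -0.3114  0.056 ] [ 2.1558  0.9509 16.7911]
```

Within 1 mm. Closing.

>>> {"name": "play_rows", "arguments": {"motion": [[0.5,0,0,0,0],[0.7,0,0,0,0],[0.9,0,0,0,0],[1,0,0,0,0],[1,0,0,0,0],[1,0,0,0,0],[1,0,0,0,0],[1,0,0,0,0]], "force": 50}}

```text
time: 4.38
position: [0.5411, -0.3109, 0.0721]
tool_rot: [3.112, 0.427, 0.0]
ft_force: [0.1, 0.7, -1.0]
grip_width: 0.174
```

>>> {"name": "play_rows", "arguments": {"motion": [[1,0,0,-0.3,0],[1,0,0,-0.7,0],[1,0,0,-1.5,0],[1,0,0,-2.0,0],[1,0,0,-2.0,0],[1,0,0,-2.5,0],[1,0,0,-2.5,0],[1,0,0,-2.5,0],[1,0,0,0,0],[1,0,0,0,0]]}}

```text
time: 5.62
position: [0.5406, -0.3107, 0.2116]
tool_rot: [-3.112, -0.427, 0.001]
ft_force: [-0.4, 1.3, -2.6]
grip_width: 0.171
```

```bash
python3 -c "
from h import *
snap('wrist','w3.png')
go([.480,.200,.23])"
```

```text
t 5.675 pos [ 0.5404 -0.3105  0.211 ] zax [-0.0017  0.0008 -1.    ] yax [ 0.2695 -0.963  -0.0012] F [-0.3706  1.1016 -1.9558] M [ 0.0064 -0.0024  0.0244] w 0.16902778049476888
tool cm [  7.9438 -50.7944  -1.8548]
```

View pics/w3.png

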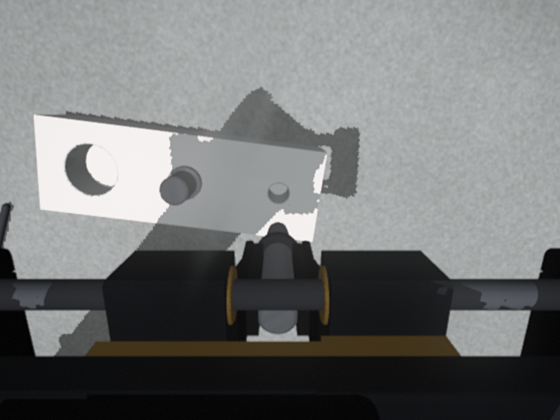

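The arbor is held, with its tip visible at about (277,228). Next I'll travel to above the chuck at the same height.

```bash
python3 -c "
from h import *
go([.550,.2117,.213])"
```

```text
t 5.675 pos [ 0.5404 -0.3105  0.211 ] zax [-0.0017  0.0008 -1.    ] yax [ 0.2695 -0.963  -0.0012] F [-0.3706  1.1016 -1.9558] M [ 0.0064 -0.0024  0.0244] w 0.16902778049476888
tool cm [ 15.0025 -50.0325  -0.1657]
```

>>> {"name": "play_rows", "arguments": {"motion": [[1,0.6,-1.9,-0.2,0],[1,1.15,-3.85,0,0],[1,1.15,-3.85,0,0],[1,1.15,-3.85,0,0],[1,1.15,-3.85,0,0],[1,1.15,-3.85,0,0],[1,1.15,-3.85,0,0],[1,1.15,-3.85,0,0],[1,1.15,-3.85,0,0],[1,1.15,-3.85,0,0],[1,1.15,-3.85,0,0],[1,1.15,-3.85,0,0],[1,1.15,-3.85,0,0],[1,0.6,-1.9,0,0],[1,0,0,0,0],[1,0,0,0,0],[1,0,0,0,0],[1,0,0,0,0]]}}

```text
time: 7.92
position: [0.551, 0.21, 0.214]
tool_rot: [3.112, 0.424, -0.0]
ft_force: [0.2, -0.8, -2.0]
grip_width: 0.171
```

```bash
python3 -c "
from h import *
go([.550,.2117,.211])
s,im=snap('wrist','w4.png')
snap('side','s4.png')
snap('top','t4.png')
cv2.imwrite('pics/w4z.png',cv2.convertScaleAbs(cv2.resize(im[150:350,180:380,::-1],None,fx=3,fy=3,interpolation=cv2.INTER_CUBIC),alpha=1.5))
"
```

```text
t 7.925 pos [0.551 0.21  0.214] zax [ 0.0001 -0.0005 -1.    ] yax [ 0.2677 -0.9635  0.0005] F [ 0.2055 -0.8066 -1.9539] M [ 0.0055 -0.0072 -0.0053] w 0.17078020698521174
tool cm [-0.0489 -0.1932  0.3029]
```

View pics/w4.png

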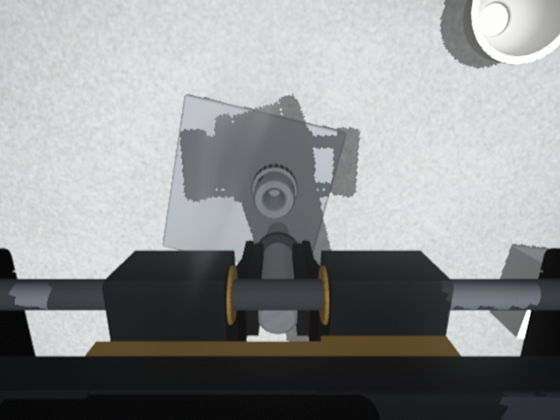

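View pics/w4z.png

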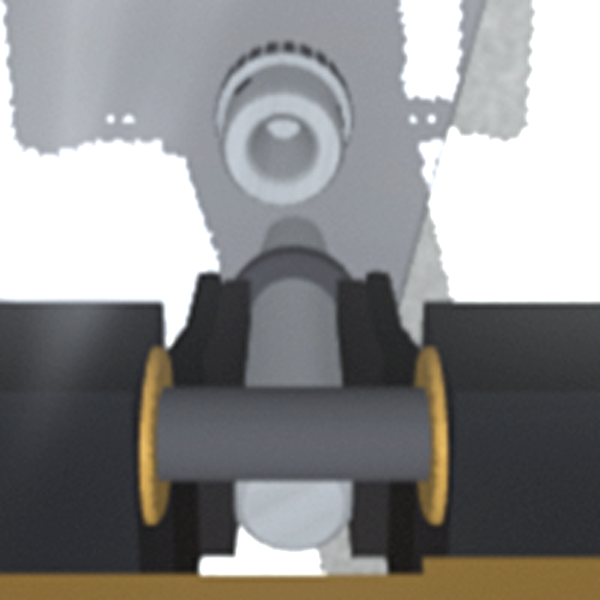

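View pics/s4.png

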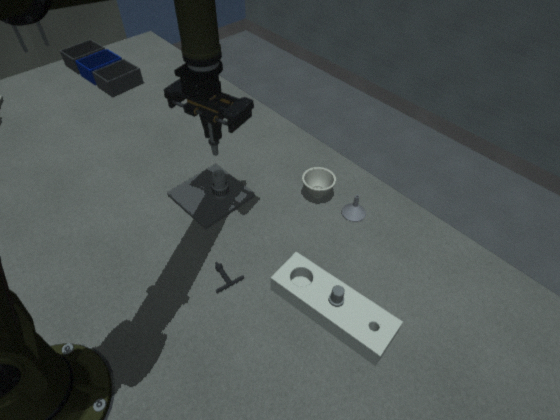

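View pics/t4.png

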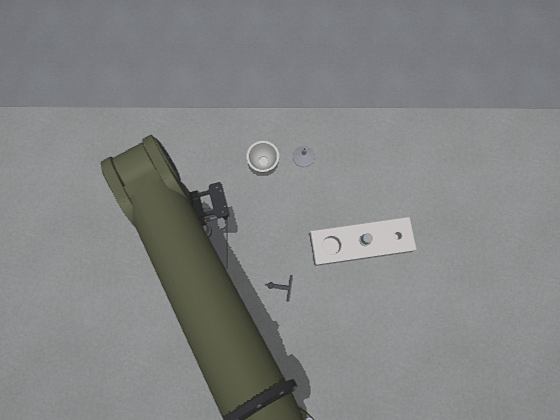

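The wrist view shows the chuck mouth centred at about (274,199), the arbor tip's lower edge at (278,222) and the top face's far edge at (278,333). I'll work out the offsets in the tool frame.

```bash
python3 -c "
from h import *
s=ctrl.get_state();s['position']=np.array([.551,.21,.214]);
R=Ro.from_rotvec(s['tool_rot']).as_matrix()
T=lambda uv,z:R.T@(onz('wrist',uv,z,s)-s['position'])*1000
zt=.214-.0585
print('mouth',T((274.2,199),.087),onz('wrist',(274.2,199),.087,s))
print('tip',T((278,222),zt)-[6.4,0,0]); print('top',T((278,332.7),zt+.1)+[8,0,0])
# collar: near edge top rim at zoom row 246
print('collar',T((277.3,231.7),zt+.042)-[12.5,0,0])
"
```

```text
mouth [  3.0881  -1.9648 126.9996] [0.5535 0.2127 0.087 ]
tip [-1.394   1.0876 58.5003]
top [  0.9997   0.7694 -41.4999]
collar [ 1.0166  0.5564 16.5002]
```

Fixed cameras and wrist agree on a correction of about +2.4 mm in x and -2.7 mm in y. I'll shift and come down to just above the mouth.

>>> {"name": "play_rows", "arguments": {"motion": [[1,0.24,-0.27,0.4,0],[1,0,0,1.0,0],[1,0,0,1.3,0],[1,0,0,1.3,0],[1,0,0,1.2,0],[1,0,0,0.7,0],[1,0,0,0,0],[1,0,0,0,0],[1,0,0,0,0]]}}

```text
time: 9.2
position: [0.5527, 0.2145, 0.1556]
tool_rot: [-3.112, -0.427, -0.002]
ft_force: [0.6, -0.2, -1.5]
grip_width: 0.17
```

```bash
python3 -c "
from h import *
go([.5526,.2133,.150])
s,im=snap('wrist','w5.png')
s,i2=snap('side','s5.png')
cv2.imwrite('pics/w5z.png',cv2.convertScaleAbs(cv2.resize(im[150:350,180:380,::-1],None,fx=3,fy=3,interpolation=cv2.INTER_CUBIC),alpha=1.5))
cv2.imwrite('pics/s5z.png',cv2.convertScaleAbs(cv2.resize(i2[110:230,160:280,::-1],None,fx=5,fy=5,interpolation=cv2.INTER_CUBIC),alpha=1.8))
"
```

```text
t 9.2 pos [0.5527 0.2145 0.1556] zax [ 0.001   0.0002 -1.    ] yax [ 0.2694 -0.963   0.0001] F [ 0.5834 -0.1572 -1.4645] M [-0.014  -0.0196 -0.0204] w 0.1702699527661051
tool cm [-0.0427  0.1101  0.5614]
```

View pics/w5z.png

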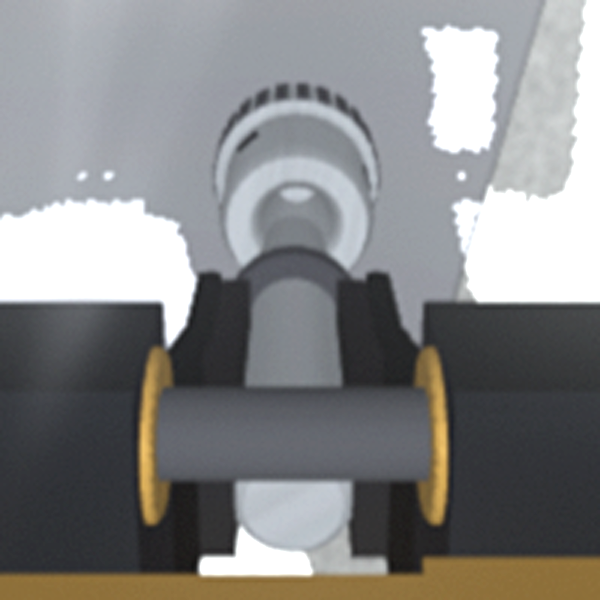

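View pics/s5z.png

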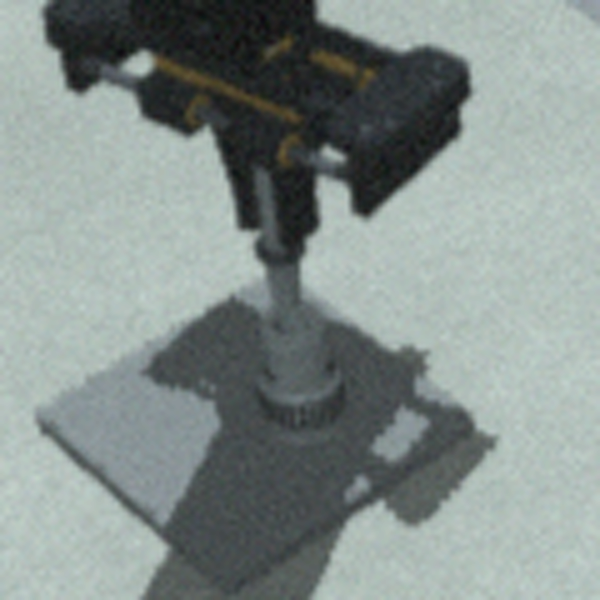

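```bash
python3 -c "
from h import *
s=ctrl.get_state();print(s['position'],s['ft_force'])
R=Ro.from_rotvec(s['tool_rot']).as_matrix()
T=lambda uv,z:R.T@(onz('wrist',uv,z,s)-s['position'])*1000
print(T((279.2,226.2),.087))"
```

```text
[0.5526 0.2144 0.1554] [-0.0861 -0.374  -2.3268]
[-1.4117  1.9714 68.4485]
```

```bash
python3 -c "
from h import *
im=cv2.imread('pics/w5.png')[195:275,240:320]
g=cv2.cvtColor(im,6);g=cv2.createCLAHE(4,(3,3)).apply(cv2.resize(g,None,fx=9,fy=9,interpolation=cv2.INTER_CUBIC))
cv2.imwrite('pics/w5q.png',g[:600])
im=cv2.imread('pics/s5.png')[135:200,195:245]
cv2.imwrite('pics/s5q.png',cv2.convertScaleAbs(cv2.resize(im,None,fx=9,fy=9,interpolation=cv2.INTER_CUBIC),alpha=2.2))
"
```

```text
(no output)
```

View pics/w5q.png

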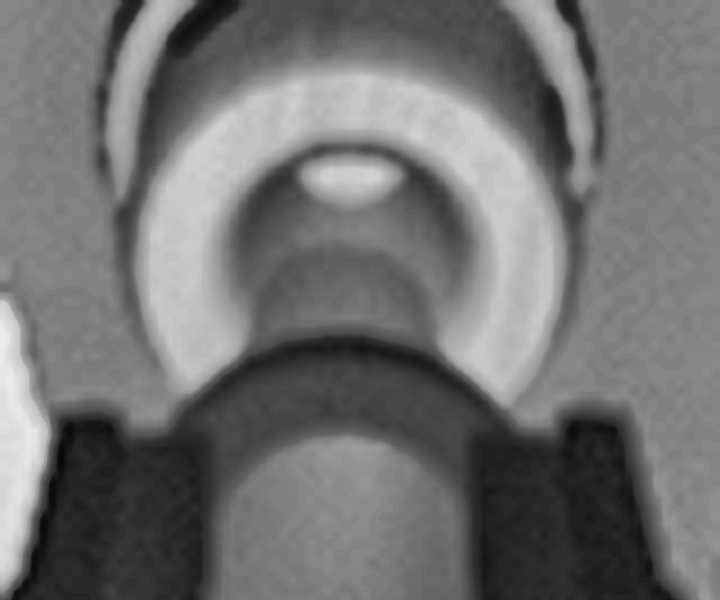

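View pics/s5q.png

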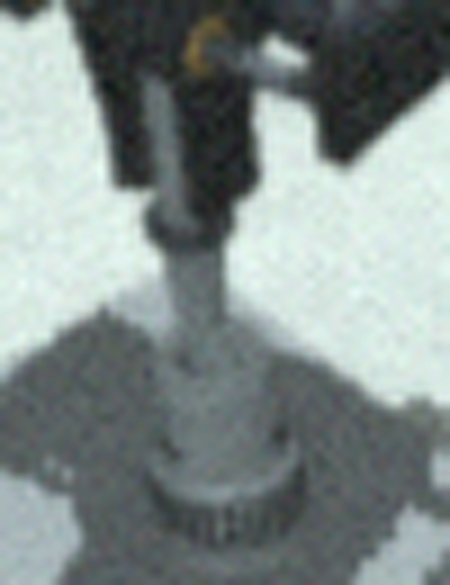

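The tip and mouth line up to within about 1 mm. I'll make a small trim, then insert most of the free way.

>>> {"name": "play_rows", "arguments": {"motion": [[1,0.05,0.08,0,0],[1,0,0,0,0],[1,0,0,0.4,0],[1,0,0,0.4,0],[1,0,0,0.4,0],[1,0,0,0.4,0],[1,0,0,0.4,0],[1,0,0,0.4,0],[1,0,0,0,0],[1,0,0,0,0]]}}

```text
time: 10.55
position: [0.5531, 0.2137, 0.1311]
tool_rot: [3.112, 0.427, 0.0]
ft_force: [-0.6, -0.5, -1.3]
grip_width: 0.173
```

```bash
python3 -c "
from h import *
go(None)"
```

```text
t 10.55 pos [0.5531 0.2137 0.1311] zax [ 0.0002 -0.     -1.    ] yax [ 0.2694 -0.963   0.0001] F [-0.5592 -0.4726 -1.3332] M [-0.0152  0.047  -0.0133] w 0.17283281068334583
```

>>> {"name": "play_rows", "arguments": {"motion": [[1,0,0,0.3,0],[1,0,0,0.3,0],[1,0,0,0,0],[1,0,0,0,0]]}}

```text
time: 11.05
position: [0.553, 0.2137, 0.125]
tool_rot: [3.112, 0.427, -0.0]
ft_force: [-0.4, 0.3, -1.2]
grip_width: 0.175
```

>>> {"name": "play_rows", "arguments": {"motion": [[1,0,0,0.15,0],[1,0,0,0,0],[1,0,0,0,0]]}}

```text
time: 11.42
position: [0.553, 0.2137, 0.1235]
tool_rot: [3.112, 0.427, -0.0]
ft_force: [0.5, 0.8, -2.0]
grip_width: 0.172
```

>>> {"name": "play_rows", "arguments": {"motion": [[1,0,0,0.15,0],[1,0,0,0,0],[1,0,0,0,0]]}}

```text
time: 11.8
position: [0.5531, 0.2138, 0.122]
tool_rot: [3.112, 0.427, 0.0]
ft_force: [0.3, 0.5, -1.7]
grip_width: 0.175
```

>>> {"name": "play_rows", "arguments": {"motion": [[1,0,0,0.1,0],[1,0,0,0,0]]}}

```text
time: 12.05
position: [0.5531, 0.2138, 0.121]
tool_rot: [-3.112, -0.427, -0.0]
ft_force: [1.0, 0.0, -1.2]
grip_width: 0.173
```

>>> {"name": "play_rows", "arguments": {"motion": [[1,0,0,0.1,0],[1,0,0,0,0]]}}

```text
time: 12.3
position: [0.5531, 0.2138, 0.12]
tool_rot: [-3.112, -0.427, -0.0]
ft_force: [0.9, 0.9, -1.0]
grip_width: 0.173
```

>>> {"name": "play_rows", "arguments": {"motion": [[1,0,0,0.1,0],[1,0,0,0,0]]}}

```text
time: 12.55
position: [0.5532, 0.2138, 0.1194]
tool_rot: [3.112, 0.427, 0.001]
ft_force: [0.0, 0.4, 1.4]
grip_width: 0.172
```

Contact has begun at TCP z of about 0.1194. I'll press on in small steps.

>>> {"name": "play_rows", "arguments": {"motion": [[1,0,0,0.05,0],[1,0,0,0,0],[1,0,0,0,0]]}}

```text
time: 12.92
position: [0.5533, 0.2139, 0.1191]
tool_rot: [-3.112, -0.427, -0.001]
ft_force: [-0.6, 0.4, 5.6]
grip_width: 0.172
```

>>> {"name": "play_rows", "arguments": {"motion": [[1,0,0,0.05,0],[1,0,0,0,0],[1,0,0,0,0]]}}

```text
time: 13.3
position: [0.5533, 0.2139, 0.1188]
tool_rot: [3.112, 0.427, 0.001]
ft_force: [-1.3, -0.4, 6.6]
grip_width: 0.174
```

>>> {"name": "play_rows", "arguments": {"motion": [[1,0,0,0.05,0],[1,0,0,0,0],[1,0,0,0,0]]}}

```text
time: 13.68
position: [0.5533, 0.2139, 0.1186]
tool_rot: [3.112, 0.427, 0.001]
ft_force: [-2.2, 0.3, 8.0]
grip_width: 0.176
```

>>> {"name": "play_rows", "arguments": {"motion": [[1,0,0,0.05,0],[1,0,0,0,0],[1,0,0,0,0]]}}

```text
time: 14.05
position: [0.5534, 0.2139, 0.1184]
tool_rot: [3.112, 0.427, 0.002]
ft_force: [-2.3, -1.0, 10.6]
grip_width: 0.174
```

>>> {"name": "play_rows", "arguments": {"motion": [[1,0,0,0.05,0],[1,0,0,0,0],[1,0,0,0,0]]}}

```text
time: 14.42
position: [0.5534, 0.214, 0.1183]
tool_rot: [3.112, 0.427, 0.002]
ft_force: [-3.4, -1.4, 12.0]
grip_width: 0.172
```

>>> {"name": "play_rows", "arguments": {"motion": [[1,0,0,0.05,0],[1,0,0,0,0],[1,0,0,0,0]]}}

```text
time: 14.8
position: [0.5535, 0.214, 0.1181]
tool_rot: [3.112, 0.427, 0.002]
ft_force: [-3.4, -1.1, 13.1]
grip_width: 0.177
```

```bash
python3 -c "
from h import *
go(None)
s,i2=snap('side','s6.png')
go(None)
cv2.imwrite('pics/s6z.png',cv2.convertScaleAbs(cv2.resize(i2[110:230,160:280,::-1],None,fx=5,fy=5,interpolation=cv2.INTER_CUBIC),alpha=1.8))
"
```

```text
t 14.8 pos [0.5535 0.214  0.1181] zax [ 0.0015 -0.0003 -1.    ] yax [ 0.2695 -0.963   0.0007] F [-3.3742 -1.1253 13.1465] M [-0.2953  0.9823  0.0119] w 0.17669224599588695
t 14.85 pos [0.5535 0.214  0.1181] zax [ 0.0014 -0.0003 -1.    ] yax [ 0.2695 -0.963   0.0006] F [-3.3963 -1.0456 13.8844] M [-0.2193  0.9625 -0.0157] w 0.1753821355927097
```

View pics/s6z.png

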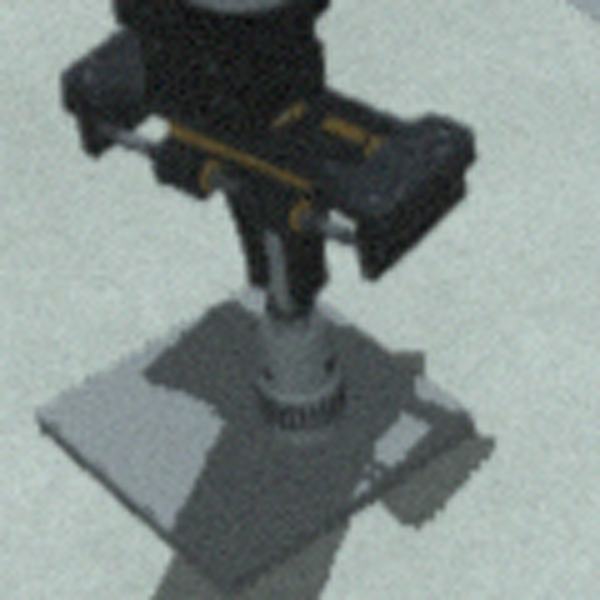

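>>> {"name": "play_rows", "arguments": {"motion": [[1,0,0,0.05,0],[1,0,0,0,0],[1,0,0,0,0]]}}

```text
time: 15.22
position: [0.5535, 0.214, 0.1179]
tool_rot: [3.112, 0.427, 0.002]
ft_force: [-4.5, -1.0, 16.3]
grip_width: 0.172
```

>>> {"name": "play_rows", "arguments": {"motion": [[1,0,0,0.04,0],[1,0,0,0,0],[1,0,0,0,0]]}}

```text
time: 15.6
position: [0.5536, 0.2141, 0.1179]
tool_rot: [3.112, 0.427, 0.003]
ft_force: [-5.6, -1.8, 16.5]
grip_width: 0.18
```

About 18 N on the fit. Now a gentle lift by the arbor.

>>> {"name": "play_rows", "arguments": {"motion": [[1,0,0,-0.1,0],[1,0,0,-0.2,0],[1,0,0,-0.2,0],[1,0,0,-0.3,0],[1,0,0,-0.4,0],[1,0,0,-0.5,0],[1,0,0,-0.5,0],[1,0,0,-0.5,0],[1,0,0,0,0],[1,0,0,0,0]]}}

```text
time: 16.85
position: [0.5529, 0.2136, 0.142]
tool_rot: [3.112, 0.427, -0.0]
ft_force: [-0.6, -0.0, -7.5]
grip_width: 0.175
```

```bash
python3 -c "
from h import *
go(None)
s,i2=snap('side','s7.png')
s,i3=snap('wrist','w7.png')
go([.5135,-.1325,.25])
cv2.imwrite('pics/s7z.png',cv2.convertScaleAbs(cv2.resize(i2[110:230,160:280,::-1],None,fx=5,fy=5,interpolation=cv2.INTER_CUBIC),alpha=1.8))
"
```

```text
t 16.85 pos [0.5529 0.2136 0.142 ] zax [-0.0002 -0.0002 -1.    ] yax [ 0.2694 -0.963   0.0002] F [-0.6047 -0.0415 -7.5351] M [-0.0155 -0.018   0.0074] w 0.1752542402478511
t 16.95 pos [0.5528 0.2136 0.1418] zax [-0.0005 -0.0003 -1.    ] yax [ 0.2695 -0.963   0.0001] F [ 0.6112 -0.0735 -6.6543] M [-0.022   0.0082  0.0451] w 0.17762716884005297
tool cm [-13.1194  32.2697 -10.8044]
```

View pics/s7z.png

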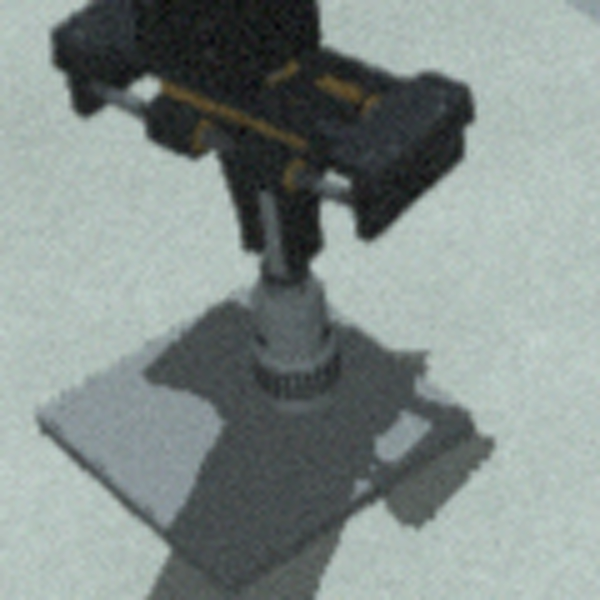

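View pics/w7.png

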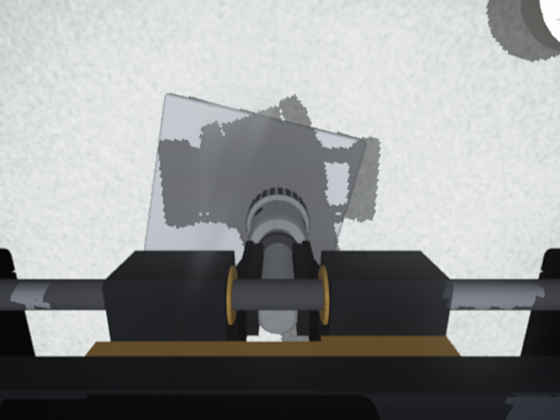

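The fit holds: ft is -7.5 N (arbor plus chuck), the chuck is hanging, and its underside is 103 mm below the TCP. From the stand geometry the TCP target at the recess is (0.5148, -0.133), and the fixed cameras and wrist agree within 1.5 mm. First I'll raise, then travel.

>>> {"name": "play_rows", "arguments": {"motion": [[1,0,0,-1.0,0],[1,0,0,-1.8,0],[1,0,0,-1.5,0],[1,0,0,-0.5,0],[1,0,0,0,0]]}}

```text
time: 17.58
position: [0.5535, 0.2138, 0.1911]
tool_rot: [3.112, 0.427, 0.003]
ft_force: [-0.4, -0.6, -2.3]
grip_width: 0.173
```

```bash
python3 -c "
from h import *
go([.5148,-.133,.188])"
```

```text
t 17.575 pos [0.5535 0.2138 0.1911] zax [ 0.0016  0.0002 -1.    ] yax [ 0.2693 -0.963   0.0003] F [-0.3783 -0.6015 -2.3486] M [ 0.0255 -0.0188  0.0018] w 0.17261706204530314
tool cm [-13.0668  32.3609   0.2943]
```

>>> {"name": "play_rows", "arguments": {"motion": [[1,0,0,0,0]]}}

```text
time: 17.7
position: [0.5527, 0.2135, 0.1896]
tool_rot: [3.112, 0.427, -0.001]
ft_force: [-0.0, -0.5, -1.8]
grip_width: 0.178
```

```bash
python3 -c "
from h import *
s,i2=snap('side','s8.png')
go([.5148,-.133,.188])
cv2.imwrite('pics/s8z.png',cv2.convertScaleAbs(cv2.resize(i2[90:230,150:290,::-1],None,fx=4,fy=4,interpolation=cv2.INTER_CUBIC),alpha=1.8))
"
```

```text
t 17.75 pos [0.5527 0.2135 0.1895] zax [-0.0011 -0.0004 -1.    ] yax [ 0.2694 -0.963   0.0001] F [-0.6232  0.3431 -1.3462] M [-0.0393 -0.0034  0.0101] w 0.17223563209951706
tool cm [-12.9825  32.3464   0.167 ]
```

View pics/s8z.png

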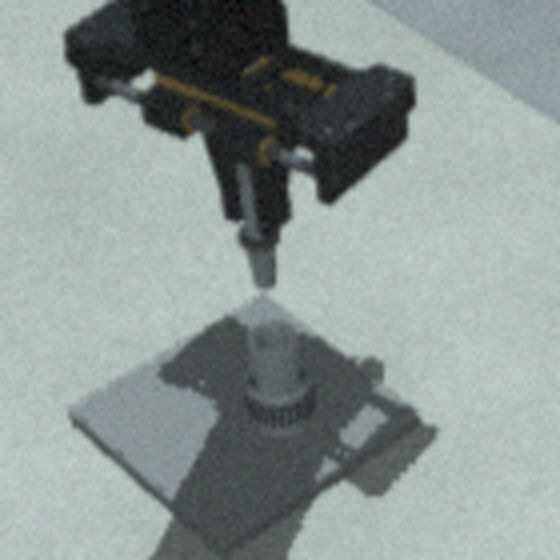

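The chuck came off during the faster rise and is standing upright on the board again, so I moved too abruptly. I'll re-measure it, reseat it with better alignment and a bit more force, and move more smoothly.

```bash
python3 -c "
from h import *
s,im=snap('wrist','w8.png')
go(None)
g=im[150:270,220:340,::-1];g=cv2.cvtColor(np.ascontiguousarray(g),6);g=cv2.createCLAHE(4,(3,3)).apply(cv2.resize(g,None,fx=5,fy=5,interpolation=cv2.INTER_CUBIC))
cv2.imwrite('pics/w8z.png',g)
"
```

```text
t 17.8 pos [0.5527 0.2135 0.1894] zax [-0.0012 -0.0004 -1.    ] yax [ 0.2694 -0.963   0.0001] F [-0.1166  0.6271 -1.7639] M [-0.0146  0.04    0.0035] w 0.1720247360626389
```

View pics/w8z.png

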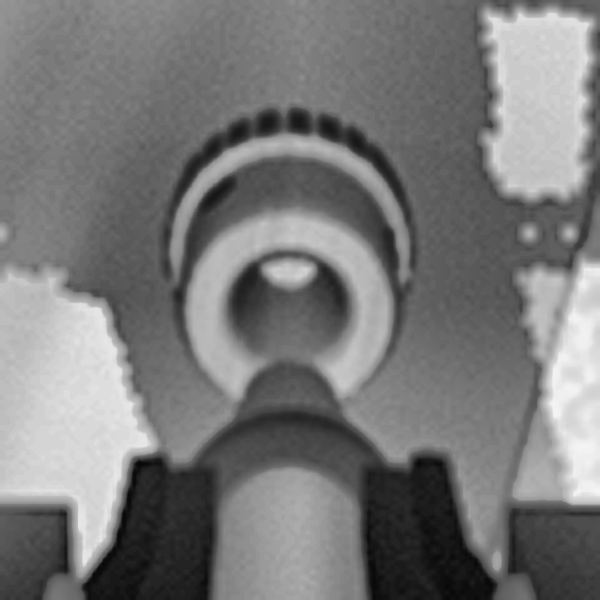

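View pics/w8.png

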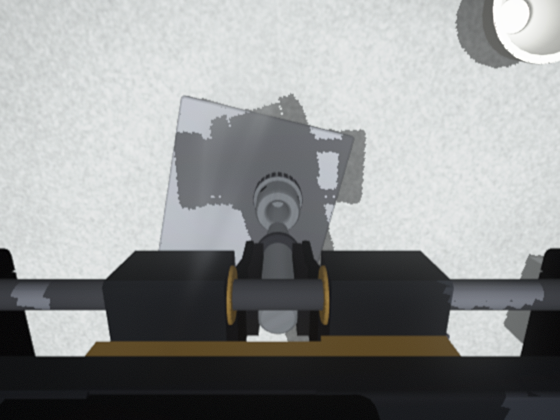

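```bash
python3 -c "
from h import *
s=ctrl.get_state();
R=Ro.from_rotvec(s['tool_rot']).as_matrix()
T=lambda uv,z:R.T@(onz('wrist',uv,z,s)-s['position'])*1000
zt=s['position'][2]-.0585
print('mouth',T((277.8,211.4),.087)); print('tip',T((278.2,222),zt)-[6.4,0,0],'collar',T((278.2,232.4),zt+.036)-[12.5,0,0],'top',T((278,332.7),zt+.1)+[8,0,0])
"
```

```text
mouth [ -0.7561   1.0852 102.4364]
tip [-1.3917  1.2215 58.4938] collar [-1.5896  1.07   22.4863] top [  0.993    0.7701 -41.4911]
```

The chuck is still aligned to within about 0.6 mm and the arbor hasn't shifted in the grip. Re-inserting.

>>> {"name": "play_rows", "arguments": {"motion": [[1,0.03,0,0.3,0],[1,0,0,0.7,0],[1,0,0,0.9,0],[1,0,0,0.9,0],[1,0,0,0.8,0],[1,0,0,0.7,0],[1,0,0,0.6,0],[1,0,0,0.5,0],[1,0,0,0.4,0],[1,0,0,0.4,0],[1,0,0,0.3,0],[1,0,0,0.2,0],[1,0,0,0,0],[1,0,0,0,0]], "force": 60}}

```text
time: 19.55
position: [0.5532, 0.2137, 0.123]
tool_rot: [3.112, 0.427, -0.0]
ft_force: [-2.4, -1.0, -2.1]
grip_width: 0.171
```

>>> {"name": "play_rows", "arguments": {"motion": [[1,0,0,0.15,0],[1,0,0,0.1,0],[1,0,0,0,0],[1,0,0,0,0]]}}

```text
time: 20.05
position: [0.5532, 0.2138, 0.1207]
tool_rot: [3.112, 0.427, -0.0]
ft_force: [-2.5, -0.4, -0.2]
grip_width: 0.171
```

>>> {"name": "play_rows", "arguments": {"motion": [[1,0,0,0.1,0],[1,0,0,0,0],[1,0,0,0,0]]}}

```text
time: 20.42
position: [0.5533, 0.2138, 0.1199]
tool_rot: [3.112, 0.427, -0.0]
ft_force: [-4.1, -2.6, 4.0]
grip_width: 0.17
```

Side load shows the arbor is about 0.6 mm too far in +x. I'll trim sideways.

>>> {"name": "play_rows", "arguments": {"motion": [[1,0,0,-0.15,0],[1,-0.06,0.02,0,0],[1,0,0,0.15,0],[1,0,0,0,0],[1,0,0,0,0]]}}

```text
time: 21.05
position: [0.5528, 0.2136, 0.1197]
tool_rot: [-3.112, -0.427, -0.0]
ft_force: [-2.8, -0.4, -0.1]
grip_width: 0.172
```

```bash
python3 -c "
from h import *
go(None)"
```

```text
t 21.05 pos [0.5528 0.2136 0.1197] zax [ 0.0001  0.0001 -1.    ] yax [ 0.2696 -0.963  -0.0001] F [-2.8319 -0.436  -0.138 ] M [-0.1014  0.7614 -0.0809] w 0.17184614295925663
```

>>> {"name": "play_rows", "arguments": {"motion": [[1,-0.06,0,0,0],[1,0,0,0.08,0],[1,0,0,0,0],[1,0,0,0,0]]}}

```text
time: 21.55
position: [0.5524, 0.2134, 0.1192]
tool_rot: [3.112, 0.427, 0.001]
ft_force: [-3.7, -0.5, 4.9]
grip_width: 0.169
```

```bash
python3 -c "
from h import *
go(None)"
```

```text
t 21.55 pos [0.5524 0.2134 0.1192] zax [ 0.0006  0.0001 -1.    ] yax [ 0.2695 -0.963   0.0001] F [-3.7239 -0.5292  4.854 ] M [-0.2231  0.8611 -0.001 ] w 0.16893588463705775
```

```bash
python3 -c "
from h import *
s,i2=snap('side','s9.png')
s,im=snap('wrist','w9.png')
go(None)
cv2.imwrite('pics/s9z.png',cv2.convertScaleAbs(cv2.resize(i2[110:230,160:280,::-1],None,fx=5,fy=5,interpolation=cv2.INTER_CUBIC),alpha=1.8))
g=im[150:270,220:340,::-1];g=cv2.cvtColor(np.ascontiguousarray(g),6);g=cv2.createCLAHE(4,(3,3)).apply(cv2.resize(g,None,fx=5,fy=5,interpolation=cv2.INTER_CUBIC))
cv2.imwrite('pics/w9z.png',g)
"
```

```text
t 21.65 pos [0.5524 0.2134 0.1192] zax [ 0.0006  0.0001 -1.    ] yax [ 0.2695 -0.963   0.0001] F [-3.6432 -0.5746  4.7323] M [-0.1939  0.8796  0.0144] w 0.1693630800208721
```

View pics/s9z.png

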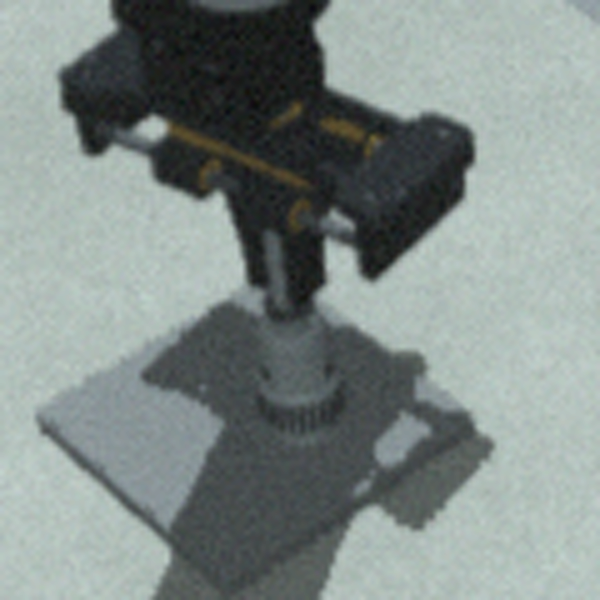

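View pics/w9z.png

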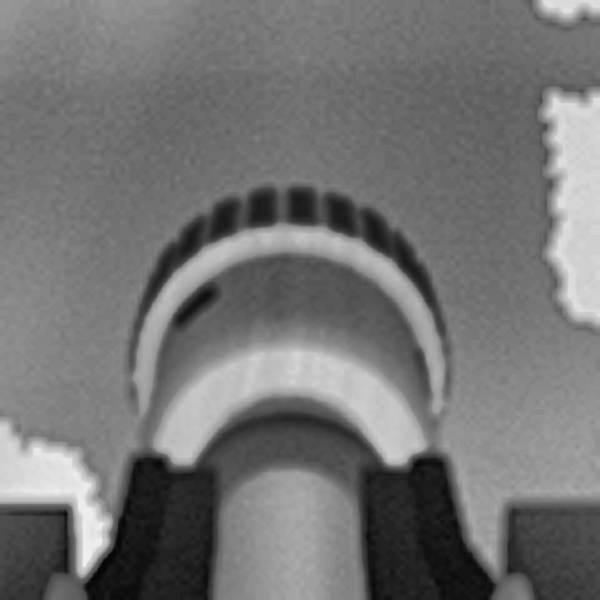

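>>> {"name": "play_rows", "arguments": {"motion": [[1,-0.06,0,0,0],[1,0,0,0,0],[1,0,0,0,0]]}}

```text
time: 22.02
position: [0.552, 0.2133, 0.1191]
tool_rot: [-3.112, -0.427, -0.001]
ft_force: [-2.7, 0.2, 5.2]
grip_width: 0.172
```

>>> {"name": "play_rows", "arguments": {"motion": [[1,-0.1,0,0,0],[1,0,0,0,0],[1,0,0,0,0]]}}

```text
time: 22.4
position: [0.5515, 0.2131, 0.1191]
tool_rot: [-3.112, -0.427, -0.003]
ft_force: [0.7, 1.5, 2.3]
grip_width: 0.174
```

Side load is now nearly gone. Pressing on, compensating the arm's deflection.

>>> {"name": "play_rows", "arguments": {"motion": [[1,-0.01,0,0.05,0],[1,0,0,0.05,0],[1,-0.01,0,0.05,0],[1,0,0,0,0],[1,0,0,0,0]]}}

```text
time: 23.02
position: [0.5516, 0.2132, 0.1186]
tool_rot: [-3.112, -0.427, -0.004]
ft_force: [0.5, 1.7, 7.7]
grip_width: 0.173
```

>>> {"name": "play_rows", "arguments": {"motion": [[1,-0.01,0,0.05,0],[1,0,0,0.05,0],[1,0,0,0,0],[1,0,0,0,0]]}}

```text
time: 23.52
position: [0.5517, 0.2132, 0.1183]
tool_rot: [-3.112, -0.427, -0.005]
ft_force: [-0.6, -0.1, 11.5]
grip_width: 0.169
```

>>> {"name": "play_rows", "arguments": {"motion": [[1,-0.01,0,0.05,0],[1,0,0,0.05,0],[1,0,0,0,0],[1,0,0,0,0]]}}

```text
time: 24.02
position: [0.5518, 0.2133, 0.1179]
tool_rot: [3.112, 0.427, 0.006]
ft_force: [-0.6, 0.3, 14.4]
grip_width: 0.169
```

>>> {"name": "play_rows", "arguments": {"motion": [[1,-0.01,0,0.05,0],[1,0,0,0.03,0],[1,0,0,0,0],[1,0,0,0,0]]}}

```text
time: 24.52
position: [0.5518, 0.2133, 0.1178]
tool_rot: [3.112, 0.427, 0.006]
ft_force: [-2.0, -1.7, 16.9]
grip_width: 0.17
```

>>> {"name": "play_rows", "arguments": {"motion": [[1,-0.01,0,0.03,0],[1,0,0,0,0],[1,0,0,0,0]]}}

```text
time: 24.9
position: [0.5518, 0.2133, 0.1178]
tool_rot: [3.112, 0.427, 0.007]
ft_force: [-2.5, -1.1, 18.2]
grip_width: 0.17
```

>>> {"name": "play_rows", "arguments": {"motion": [[1,0,0,-0.05,0],[1,0,0,-0.1,0],[1,0,0,-0.15,0],[1,0,0,-0.15,0],[1,0,0,-0.2,0],[1,0,0,-0.2,0],[1,0,0,-0.25,0],[1,0,0,-0.3,0],[1,0,0,-0.3,0],[1,0,0,-0.3,0],[1,0,0,-0.3,0],[1,0,0,-0.3,0],[1,0,0,-0.3,0],[1,0,0,-0.3,0],[1,0,0,-0.3,0],[1,0,0,-0.25,0],[1,0,0,-0.2,0],[1,0,0,-0.1,0],[1,0,0,-0.05,0],[1,0,0,0,0]]}}

```text
time: 27.4
position: [0.5501, 0.2126, 0.1551]
tool_rot: [3.112, 0.427, -0.0]
ft_force: [-1.0, 0.8, -7.0]
grip_width: 0.172
```

```bash
python3 -c "
from h import *
go(None)
s,i2=snap('side','s10.png')
s,i3=snap('wrist','w10.png')
go(None)
cv2.imwrite('pics/s10z.png',cv2.convertScaleAbs(cv2.resize(i2[110:230,160:280,::-1],None,fx=5,fy=5,interpolation=cv2.INTER_CUBIC),alpha=1.8))
"
```

```text
t 27.4 pos [0.5501 0.2126 0.1551] zax [-0.0001 -0.0001 -1.    ] yax [ 0.2695 -0.963   0.0001] F [-1.0313  0.7549 -7.009 ] M [ 0.008  -0.0061 -0.0156] w 0.172238609076322
t 27.5 pos [0.55   0.2127 0.1551] zax [-0.0002 -0.0001 -1.    ] yax [ 0.2695 -0.963   0.0001] F [-0.8667  0.1782 -7.5571] M [-0.0123  0.021  -0.0144] w 0.16921671293139146
```

View pics/s10z.png

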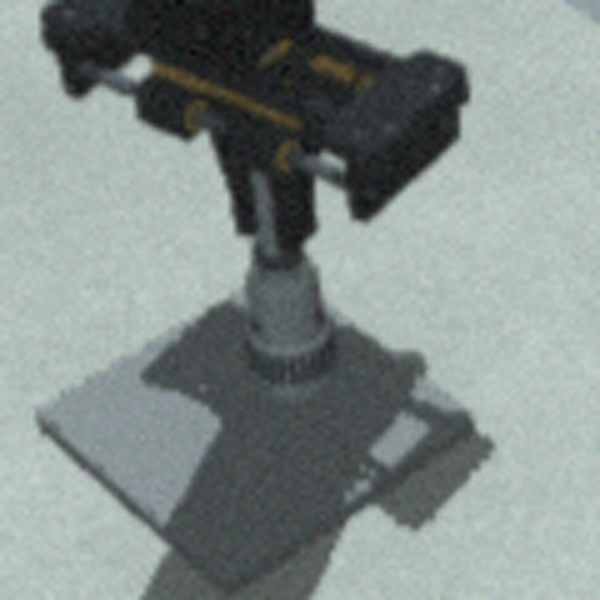

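The chuck hangs again (-7.2 N, underside clear of the board). I'll travel gently with ramps.

>>> {"name": "play_rows", "arguments": {"motion": [[1,-0.04,0.1,-0.03,0],[1,-0.08,0.2,-0.06,0],[1,-0.16,0.4,-0.1,0],[1,-0.24,0.6,-0.13,0],[1,-0.31,0.8,-0.15,0],[1,-0.39,1.0,-0.15,0],[1,-0.47,1.2,-0.15,0],[1,-0.51,1.3,-0.15,0],[1,-0.51,1.3,-0.15,0],[1,-0.51,1.3,-0.15,0],[1,-0.51,1.3,-0.15,0],[1,-0.51,1.3,-0.15,0],[1,-0.51,1.3,-0.15,0],[1,-0.51,1.3,-0.15,0],[1,-0.51,1.3,-0.13,0],[1,-0.51,1.3,-0.1,0],[1,-0.51,1.3,-0.06,0],[1,-0.51,1.3,-0.03,0],[1,-0.51,1.3,0,0],[1,-0.51,1.3,0,0]]}}

```text
time: 30.0
position: [0.527, -0.0148, 0.1766]
tool_rot: [3.112, 0.427, -0.0]
ft_force: [-0.3, -0.2, -7.3]
grip_width: 0.173
```

>>> {"name": "play_rows", "arguments": {"motion": [[1,-0.51,1.3,0,0],[1,-0.51,1.3,0,0],[1,-0.51,1.3,0,0],[1,-0.51,1.3,0,0],[1,-0.51,1.3,0,0],[1,-0.47,1.2,0,0],[1,-0.39,1.0,0,0],[1,-0.31,0.8,0,0],[1,-0.24,0.6,0,0],[1,-0.16,0.4,0,0],[1,-0.12,0.3,0,0],[1,-0.08,0.2,0,0],[1,-0.04,0.1,0,0],[1,0,0,0,0],[1,0,0,0,0]]}}

```text
time: 31.88
position: [0.5151, -0.1323, 0.1766]
tool_rot: [-3.112, -0.428, 0.0]
ft_force: [1.3, 0.0, -7.7]
grip_width: 0.173
```

```bash
python3 -c "
from h import *
s,i2=snap('side','s11.png')
s,i3=snap('wrist','w11.png')
go([.5148,-.133,.175])
cv2.imwrite('pics/s11z.png',cv2.convertScaleAbs(cv2.resize(i2[180:370,230:420,::-1],None,fx=3,fy=3,interpolation=cv2.INTER_CUBIC),alpha=1.6))
"
```

```text
t 31.975 pos [ 0.515  -0.1324  0.1766] zax [-0.     -0.0001 -1.    ] yax [ 0.2697 -0.963   0.    ] F [-0.006   0.2235 -6.6887] M [0.0237 0.0261 0.0345] w 0.17696723349792798
tool cm [-0.0389  0.0501  0.1637]
```

View pics/s11z.png

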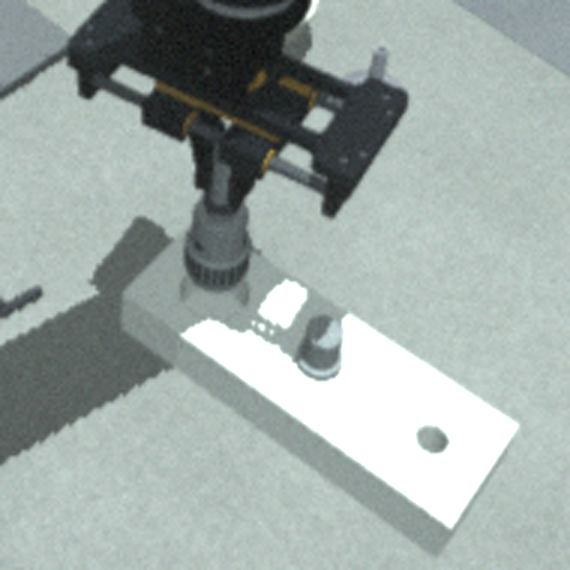

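View pics/w11.png

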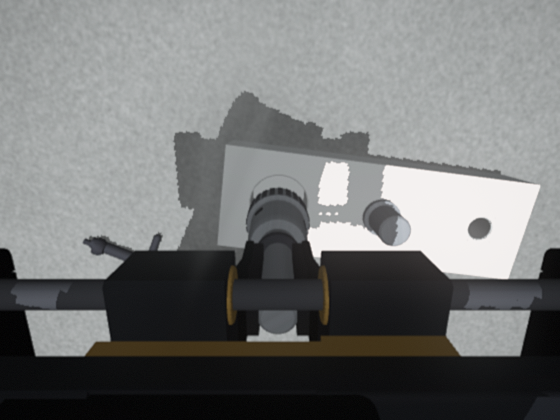

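```bash
python3 -c "
from h import *
im=cv2.imread('pics/w11.png')
g=im[160:260,210:350];g=cv2.cvtColor(np.ascontiguousarray(g),6);g=cv2.createCLAHE(4,(3,3)).apply(cv2.resize(g,None,fx=5,fy=5,interpolation=cv2.INTER_CUBIC))
cv2.imwrite('pics/w11z.png',g)
s=ctrl.get_state();R=Ro.from_rotvec(s['tool_rot']).as_matrix()
C=np.array(optics.calibration('wrist')['hand_eye']);K=np.array(optics.calibration('wrist')['K'])
def pr(p):
    q=np.linalg.inv(C)@np.r_[p,1];q=K@q[:3];return q[:2]/q[2]
z=s['position'][2]
# predicted for axis at tool (x0,y0)
for x0,y0 in [(-1.4,1.1),(0,1.1)]:
    print('rim near',pr(np.array([x0+25,y0,(z-.05)*1000])/1000),'L',pr(np.array([x0,y0-25,(z-.05)*1000])/1000),'R',pr(np.array([x0,y0+25,(z-.05)*1000])/1000))
"
```

```text
rim near [277.7769 175.6522] L [248.9076 204.1017] R [306.5615 204.1328]
rim near [277.7791 174.0175] L [248.8715 202.5429] R [306.6017 202.5745]
```

View pics/w11z.png

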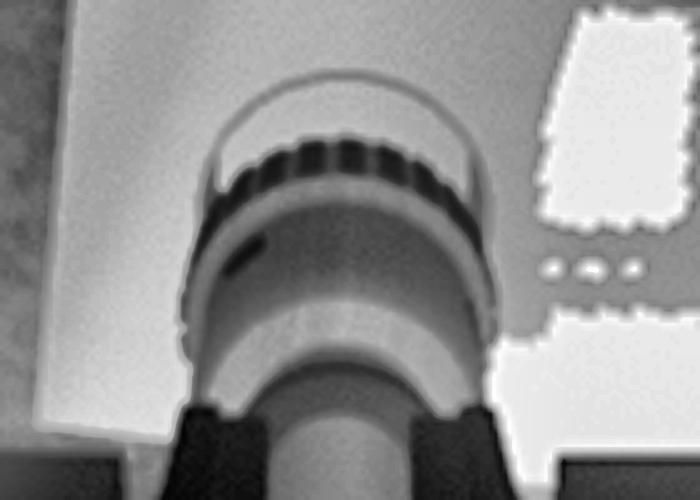

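The recess rim is concentric with the hanging chuck to within 1 mm (rim top at about (279,174)). I'll trim slightly and lower gently.

>>> {"name": "play_rows", "arguments": {"motion": [[1,-0.03,0.05,0.1,0],[1,0,0,0.2,0],[1,0,0,0.3,0],[1,0,0,0.4,0],[1,0,0,0.4,0],[1,0,0,0.4,0],[1,0,0,0.4,0],[1,0,0,0.4,0],[1,0,0,0.4,0],[1,0,0,0.4,0],[1,0,0,0.4,0],[1,0,0,0.4,0],[1,0,0,0.4,0],[1,0,0,0.3,0],[1,0,0,0.3,0],[1,0,0,0.2,0],[1,0,0,0.1,0],[1,0,0,0.1,0],[1,0,0,0,0],[1,0,0,0,0]]}}

```text
time: 34.48
position: [0.5149, -0.1332, 0.1207]
tool_rot: [3.112, 0.427, 0.0]
ft_force: [-0.5, -0.6, -6.7]
grip_width: 0.175
```

```bash
python3 -c "
from h import *
go([.5148,-.133,.115])"
```

```text
t 34.475 pos [ 0.5149 -0.1332  0.1207] zax [ 0.0002 -0.0002 -1.    ] yax [ 0.2694 -0.963   0.0002] F [-0.5005 -0.5999 -6.668 ] M [-0.01   -0.0338  0.0468] w 0.17451734183959675
tool cm [-0.0097 -0.0188  0.5724]
```

>>> {"name": "play_rows", "arguments": {"motion": [[1,0,0,0.15,0],[1,0,0,0.15,0],[1,0,0,0.15,0],[1,0,0,0.06,0],[1,0,0,0,0],[1,0,0,0,0]]}}

```text
time: 35.22
position: [0.5149, -0.1331, 0.1156]
tool_rot: [3.112, 0.427, 0.0]
ft_force: [0.5, -0.4, -6.7]
grip_width: 0.17
```

>>> {"name": "play_rows", "arguments": {"motion": [[1,0,0,0.06,0],[1,0,0,0,0],[1,0,0,0,0]]}}

```text
time: 35.6
position: [0.5149, -0.1331, 0.1149]
tool_rot: [3.112, 0.427, -0.0]
ft_force: [0.3, -0.2, -7.9]
grip_width: 0.167
```

>>> {"name": "play_rows", "arguments": {"motion": [[1,0,0,0.05,0],[1,0,0,0,0],[1,0,0,0,0]]}}

```text
time: 35.98
position: [0.515, -0.1332, 0.1149]
tool_rot: [3.112, 0.427, 0.0]
ft_force: [-0.6, 0.0, -1.6]
grip_width: 0.174
```

>>> {"name": "play_rows", "arguments": {"motion": [[1,0,0,0.06,0],[1,0,0,0,0],[1,0,0,0,0]]}}

```text
time: 36.35
position: [0.5152, -0.1332, 0.1148]
tool_rot: [3.112, 0.427, 0.001]
ft_force: [-4.3, 1.1, 5.5]
grip_width: 0.172
```

The chuck is on the recess floor at TCP z 0.1149, as predicted. I'll relieve the load, release and rise.

>>> {"name": "play_rows", "arguments": {"motion": [[1,0,0,-0.06,0],[1,0,0,0,0],[0.8,0,0,0,0],[0.7,0,0,0,0],[0.5,0,0,0,0],[0.4,0,0,0,0],[0.4,0,0,0,0],[0.4,0,0,0,0]], "force": 10}}

```text
time: 37.35
position: [0.5149, -0.1331, 0.1144]
tool_rot: [3.112, 0.427, -0.0]
ft_force: [1.0, -0.9, -0.2]
grip_width: 0.579
```

```bash
python3 -c "
from h import *
go(None)
s,i3=snap('wrist','w12.png')"
```

```text
t 37.35 pos [ 0.5149 -0.1331  0.1144] zax [-0.     -0.0001 -1.    ] yax [ 0.2695 -0.963   0.0001] F [ 0.9525 -0.8554 -0.1945] M [ 0.0099 -0.0151  0.0761] w 0.5788311720132361
```

View pics/w12.png

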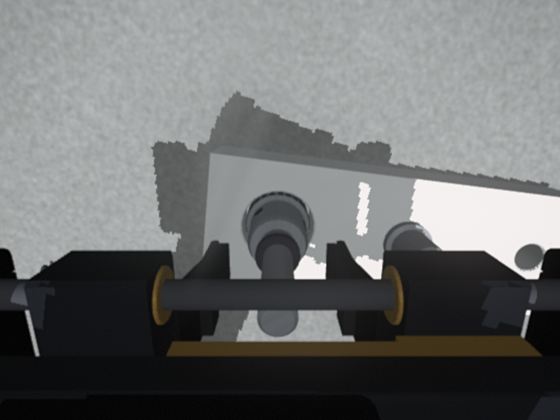

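Released, and the arbor stands upright and clear between the fingers. Rising straight up, then moving away.

>>> {"name": "play_rows", "arguments": {"motion": [[0.4,0,0,-0.5,0],[0.4,0,0,-1.5,0],[0.4,0,0,-2.0,0],[0.4,0,0,-2.0,0],[0.4,0,0,-2.0,0],[0.4,0,0,-2.0,0],[0.4,0,0,-1.0,0],[0.4,-1.5,0,0,0],[0.4,-2.0,0,0,0],[0.4,-1.5,0,0,0],[0.4,0,0,0,0],[0.4,0,0,0,0]]}}

```text
time: 38.9
position: [0.4669, -0.1464, 0.2244]
tool_rot: [3.112, 0.427, 0.001]
ft_force: [-1.0, 0.9, 0.2]
grip_width: 0.602
```

```bash
python3 -c "
from h import *
go(None)
s,i2=snap('side','s13.png');s,i3=snap('wrist','w13.png')
cv2.imwrite('pics/s13z.png',cv2.convertScaleAbs(cv2.resize(i2[150:370,200:420,::-1],None,fx=2.7,fy=2.7,interpolation=cv2.INTER_CUBIC),alpha=1.6))"
```

```text
t 38.9 pos [ 0.4669 -0.1464  0.2244] zax [ 0.0004 -0.     -1.    ] yax [ 0.2694 -0.963   0.0001] F [-0.9712  0.8782  0.1714] M [ 0.0632 -0.044   0.0246] w 0.6017995633471528
```

View pics/s13z.png

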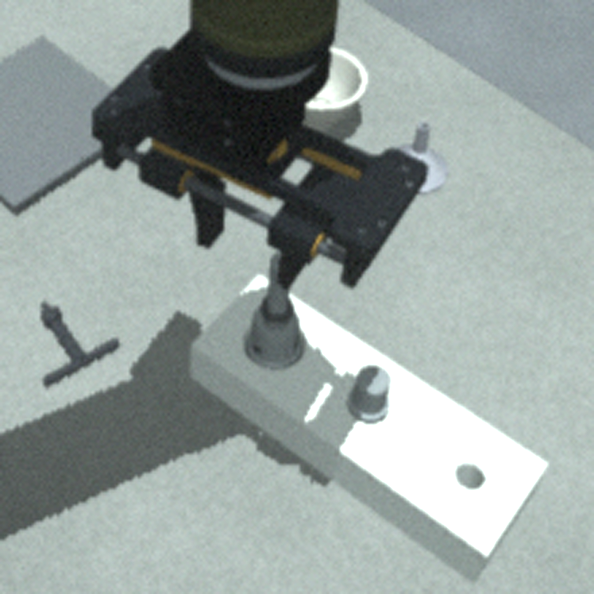

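View pics/w13.png

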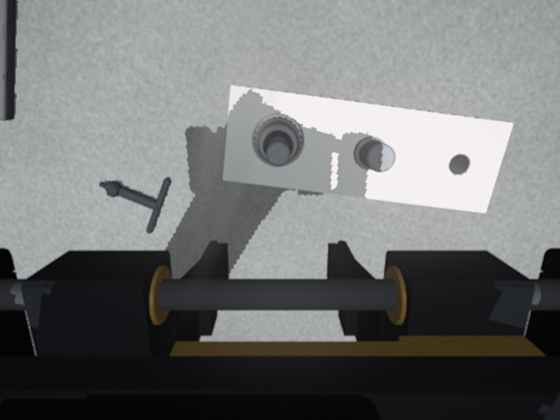

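```bash
python3 -c "
from h import *
print(ticket.close_job())"
```

```text
the job is handed in; nothing more can be done
None
```

The chuck, with its arbor pressed in, stands upright in the stand's large recess and has been let go. However, it fell off the arbor once along the way.

- **First try:** I took the arbor from the stand, lowered it into the socket and pressed to about 18 N, with some side load. The fit held a slow lift of about 24 mm. It then let go when I raised it faster, and the chuck dropped a few centimetres back onto the board, landing upright.
- **Second try:** I trimmed away the side load and re-pressed to about 20 N (18.2 N on the sensor plus the arbor's weight). I lifted slowly and carried the chuck to the stand by the arbor alone. The wrist force stayed near -7 N the whole way, so the fit held.
- **Placing:** The underside met the recess floor at a tool height of 0.1149 m, against a predicted 0.115 m.
- **Last checks:** The side and wrist pictures show the assembly upright in the recess and the gripper clear of it. The stub, key, bowl and funnel look to be where they were. I last read the clock at 38.9 s, under the 62 s limit.
- **Disagreements:** The three cameras differed by 2 to 3 mm in x for the arbor, and I settled the alignment by feel. The final picture was judged by eye; I took no new measurement of tilt.

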